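# Lock the tube rack into the shaker

## Robot

A 6-joint arm with a two-finger parallel gripper is mounted at the origin on the work surface. World frame = base frame: x ahead of the robot, y to its left, z up, the work surface at z = 0. Lengths are in m, angles in rad, forces in N, time in s.
With the tool pointing down it reaches from about 0.3 to 0.875 m from the base axis. Payload 6.4 kg.
Tool frame: the origin (TCP) lies midway between the tips of the shut fingers; the grasp point (between the pads) lies 19 mm behind it; x points along the fingers, y is the direction in which the jaws open and shut, and the axes are right-handed (so a half turn about x gives the same grasp; the last joint's range is limited). The gripper opens to 85 mm and grips with 20 to 120 N. Pads are 22 mm wide; open, the fingers measure 114 mm over their backs; the gripper's body (76 mm by 85 mm) begins 54 mm behind the grasp point. The pads swing forward as they close: fully open they stand 13 mm farther back than shut.
Start: joints at [-0.206, 0.181, 1.607, -0, 1.354, -0.206], TCP at [0.575, 0, 0.231] pointing down, gripper open.
Joint ranges: [-2.99, 2.99], [-0.89, 2.07], [0.3, 2.58], [-1.14, 4.28], [0, 2.63], [-3.12, 3.12]. Speed limits (rad/s): [2.57, 2.57, 3.01, 3.14, 3.14, 3.14].

## Interface

Orientations are given as a unit quaternion [w, x, y, z].
In Python, from bench import ctrl gives the robot as it stands.
- The arm moves only by the tool servo_tool, never from a script. Its argument "targets" is a list of rows, each a list of 7 numbers: the turn, a rotation vector about the tool's x, y, z in rad, then the shift along the tool's x, y, z in mm, then the opening, from -1 (shut) to 1 (fully open). A call has exactly 8 rows; each row is the pose to reach, as a shift and turn from the pose measured when the call began, along the tool's axes at that moment; what a row does not reach only later rows make up. A row lasts 1/8 s, in which the tool goes at most 62.5 mm and 10.7 degrees, less where a joint would pass 70% of its speed; a pose out of reach is approached as far as the arm can. A call with a gripper value outside its range is refused whole. The fingers move at their own pace and stop on an object; the grip force is fixed at half the most. Time passes only in rows, so rows that repeat a pose let the fingers close, or fill a call up. It gives the time, the measured TCP pose, the force and the opening at its end, in the units of the state.
- ctrl.get_obs(): the state, without advancing time (a new reading comes with each control period).
- ctrl.camera(name): name is "scene" or "side" or "wrist"; returns a dict with "pixels" (384x512x3 uint8, blue, green, red), "intrinsics" (3x3 intrinsics, pixels), "R" (3x3) and "t" (3): a world point X has camera coordinates R X + t; the wrist camera has in their place "tool_from_camera" (4x4, takes a point from camera to tool coordinates, whose origin is the TCP and whose axes are the tool frame's). Camera axes: x right, y down, z forward; pixel columns grow to the right and rows downward; lengths in m; the calibration is good to about 2 mm. A picture is of the moment at which its call begins: read the wrist's pose just before it. There is no depth.
- ctrl.hand_in(): hands the job in, once; it reports no verdict.
The state is a dict: "time_s": time; "q": joint angles; "dq": joint speeds; "joint_efforts": joint torques, N m; "eef_pos": TCP position; "eef_rot": TCP orientation; "wrist_force": force on the tool from outside, world axes, zero at the start; "torque": the same for the moment, N m; "opening": opening from 0.0 (shut) to 1.0 (fully open).
Only numpy, scipy, OpenCV 4.12 (cv2) and the standard library are available. Lean on these libraries where they do the work, as an engineer would, in place of code of your own. Each camera call takes 0.05 s, during which the arm holds its last target.

## Task

Push the tube rack all the way into its bay on the shaker platform until it stands against the end stop, then slide the steel bolt across the bay's mouth, handle upright, until it is fully home in its keeper. Finally fold the bolt's handle down flat, towards the shaker's front, to secure it. Keep the rack upright, and do not disturb the bottle, the beaker or the grey box on the bench.

Things in the scene. Friction and masses are not known exactly. Their poses are not given: they have to be found in the camera images.
- shaker: Bench shaker, fixed: white housing, aluminium platform 250 (x) x 370 (y) mm, its top 95 mm above the bench. Origin: bench level under the platform's centre. +x points into the bay, away from the front panel with two black knobs; +y to the bolt's side; z up. All offsets given are in this frame.
- bay_home (a point): Where rack_mid is when the rack is home: (50, -40, 120) mm, axes as the shaker's. The bay has two steel rails along x, x = 0 to 110 mm, 22 mm high, 75 mm apart, inner faces at y = -77.5 and -2.5 mm (left rail ends at y = 7.5). End stop face at x = 110 mm, 30 mm high. Mouth at the -x end.
- rack_mid (a point): Centre of the loose white tube rack, 25 mm above its underside. Body 120 (x) x 70 (y) x 50 mm, tubes rise to 74 mm; 0.25 to 0.5 kg. Starts on the platform, half in the bay, drawn out 50 to 78 mm to -x, axes nearly the shaker's. Pushed at the middle of its -x face it slides home (2 to 6 N). At home that face is at x = -10 mm.
- keeper (a point): Centre of the mouth of the keeper, a dark steel eye (18 mm wide opening, 16 mm deep along y, top 42 mm above the platform) right of the bay's mouth: (-20, -80, 120) mm. The bolt enters it towards -y.
- bolt_tip (a point): Centre of the leading end of the bolt, a steel rod, 14 mm diameter, 172 mm long, along y at x = -20 mm, axis 25 mm above the platform. Its dark cradle is 30 mm wide, y = 3 to 173 mm, sides 23 mm high; a strap over it at y = 3 to 23 mm is 38 mm high. The rod passes 3 mm from a rack that is home; a rack not home blocks it.
- bolt (a joint): Bolt slide: 0 = drawn back (+y), 0.1 m = fully home (tip 15 mm inside the keeper). Moves towards -y, stays where left, friction about 2 N; slid by pushing its handle sideways. Starts at 0 to 0.025.
- handle_mid (a point): Point on the bolt's handle 45 mm from the rod's axis. Flat steel arm 10 (x) x 16 (y) mm with a black cross-grip (19 mm diameter, 24 mm long along y) at its end, reaching 73 mm from the rod's axis. Hinged about the rod's axis (x = -20 mm, 120 mm above the bench). Its y = 150 mm less the bolt's slide, so 50 mm when home.
- handle (a joint): Fold angle of the handle: 0 = upright, growing as it tips towards the shaker's -x; 1.4 rad = fully down (nearly level). Stiff hinge (0.05 N m), stays where left. Starts at 0 to 0.2. A rubber rest 18 mm high stands under the folded handle.
- bottle: Bystander: glass bottle, 66 mm diameter, 150 mm tall, origin at its underside, on the bench near the shaker.
- beaker: Bystander: glass beaker, 72 mm diameter, 85 mm tall, origin at its underside, on the bench near the shaker.
- tipbox: Bystander: plain grey box 120 x 85 x 55 mm, origin at its underside, on the bench near the shaker.
Mind the look-alikes: they are no part of the job. Leave any purple look-alike of the part that bears rack_mid alone.

How it is judged:
By the outcome, as a careful person would: the job done as asked, in the order asked, and still so for the second after the job is handed in, with the robot touching nothing.
It also fails if it takes over 58 s, if anything falls off the work surface, if the arm or the gripper's body presses on something with over 40 N, if the wrist force passes 120 N, or if a joint passes its speed limit or range.

## Working session

There is one attempt and no reset: what is moved stays moved. The work goes in short steps, Python scripts to look and compute and a tool call to move; the robot and the scene stay as the last step left them, time stands still between calls to the robot, and variables do not carry over. Pictures are saved under pics/ and viewed, and the job is handed in when it is done.

Besides the shell and the picture viewer there is one more tool, called as name(argument=value, ...) on one line, values as JSON. servo_tool: Moves the arm, as the interface text tells. Its arguments: {"type":"object","properties":{"targets":{"type":"array","items":{"type":"array","items":{"type":"number"}}}},"required":["targets"]}

```bash
ls; mkdir -p pics
python3 - <<'E'
from bench import ctrl
import cv2,numpy as np,json
print(ctrl.get_obs())
for n in ["scene","side","wrist"]:
    c=ctrl.camera(n); cv2.imwrite(f"pics/{n}0.png",c["pixels"])
    np.savez(f"{n}0.npz",**c)
    print(n,{k:np.round(v,4).tolist() for k,v in c.items() if k!="pixels"})
E
```

```text
pics
{'time_s': 0.0, 'q': array([-2.06278745e-01,  1.81526666e-01,  1.60800606e+00,  1.57528333e-05,
        1.35380039e+00, -2.06298353e-01]), 'dq': array([ 1.21414353e-03,  6.79525388e-05,  8.75926387e-04, -4.82985235e-04,
        7.85483295e-04, -1.29956257e-03]), 'joint_efforts': array([ 3.41415571e-04, -4.44869328e+01, -3.51340663e+01, -2.51131587e-04,
        9.11703974e-03,  3.43231875e-05]), 'eef_pos': array([5.74450430e-01, 1.49739332e-04, 2.30393177e-01]), 'eef_rot': array([ 0.49948587,  0.49966354,  0.50052185, -0.50032797]), 'wrist_force': array([-0.61874666, -0.65575995,  0.47778965]), 'torque': array([-0.03157993,  0.02247026, -0.0035987 ]), 'opening': 1.003318118743723}
scene {'intrinsics': [[418.5072, 0.0, 264.1983], [0.0, 418.5072, 192.7963], [0.0, 0.0, 1.0]], 'R': [[0.8857, 0.4642, 0.0025], [0.273, -0.5167, -0.8115], [-0.3754, 0.7194, -0.5844]], 't': [-0.4267, -0.0276, 1.6355]}
side {'intrinsics': [[376.5445, 0.0, 253.4191], [0.0, 376.5445, 193.8761], [0.0, 0.0, 1.0]], 'R': [[0.8653, -0.5011, -0.0096], [-0.2657, -0.4423, -0.8566], [0.425, 0.7438, -0.5159]], 't': [-0.409, 0.2406, 0.9022]}
wrist {'intrinsics': [[306.8603, 0.0, 258.1346], [0.0, 306.8603, 191.4158], [0.0, 0.0, 1.0]], 'tool_from_camera': [[0.0014, -0.2931, 0.9561, -0.1432], [1.0, 0.0007, -0.0013, -0.0007], [-0.0003, 0.9561, 0.2931, -0.075], [0.0, 0.0, 0.0, 1.0]]}
```

View pics/scene0.png

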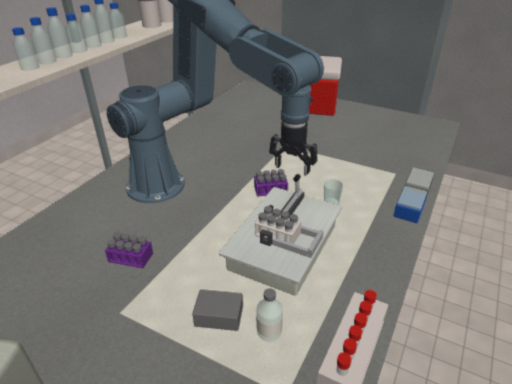

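View pics/side0.png

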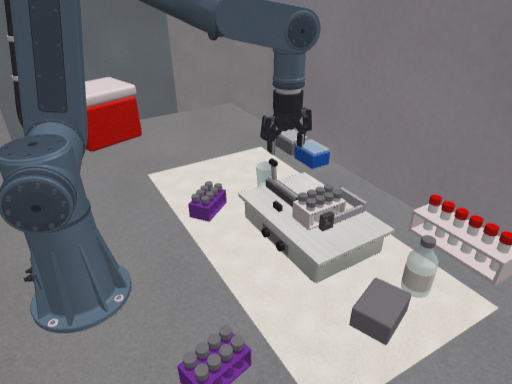

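View pics/wrist0.png

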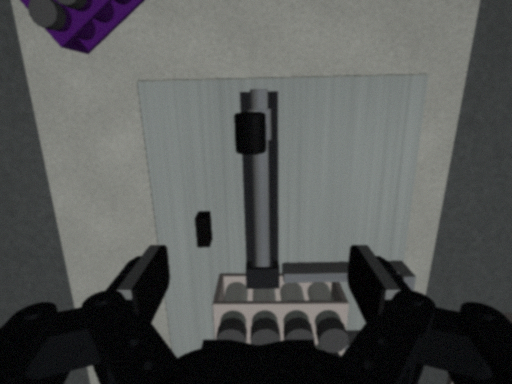

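The white rack with grey caps stands on the shaker: scene (280,225), side (320,205). The two purple look-alikes on the bench, scene (270,182) and (130,250), I leave alone. Next I enlarge the crops.

Run:
```python
import cv2
s=cv2.imread("pics/scene0.png")[165:295,215:355]; cv2.imwrite("pics/scene0c.png",cv2.resize(s,None,fx=5,fy=4.6,interpolation=3)[:598])
s=cv2.imread("pics/side0.png")[145:275,225:395]; cv2.imwrite("pics/side0c.png",cv2.resize(s,None,fx=4.6,fy=4.6,interpolation=3))
```

```text
(no output)
```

View pics/scene0c.png

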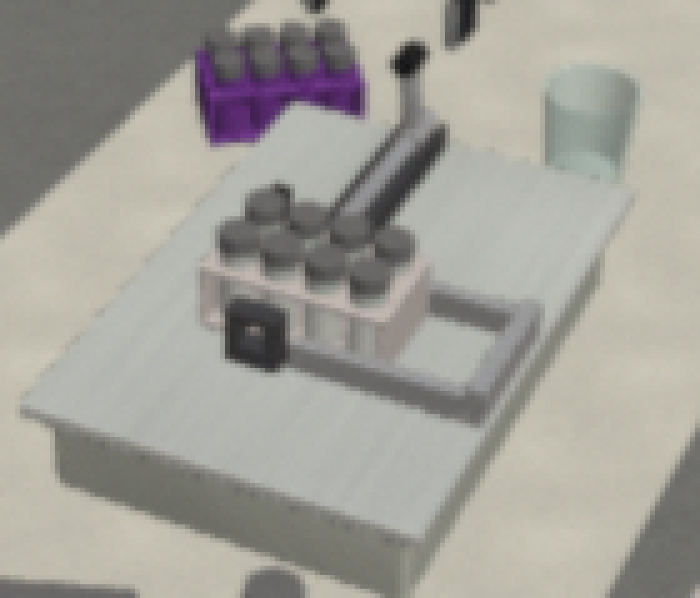

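View pics/side0c.png

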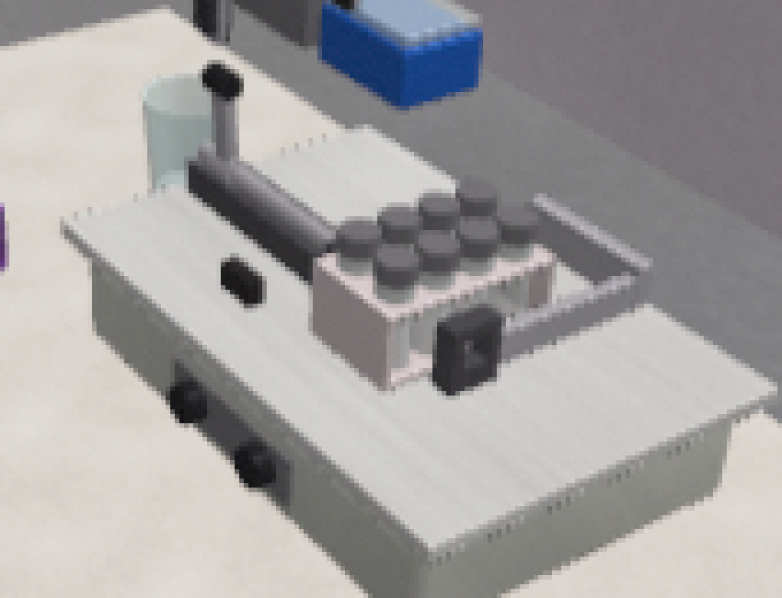

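```bash
cat > h.py <<'E'
import numpy as np, cv2
from scipy.spatial.transform import Rotation as Rn
def load(n,tag="0"): return dict(np.load(f"{n}{tag}.npz"))
def pose(c,obs=None):
    """returns R,t world->cam"""
    if "R" in c: return c["R"],c["t"]
    T=np.eye(4);w,x,y,z=obs["eef_rot"];T[:3,:3]=Rn.from_quat([x,y,z,w]).as_matrix();T[:3,3]=obs["eef_pos"]
    M=np.linalg.inv(T@c["tool_from_camera"]); return M[:3,:3],M[:3,3]
def plane(K,R,t,uv,z):
    d=R.T@np.linalg.inv(K)@np.array([uv[0],uv[1],1]);o=-R.T@t
    return o+d*(z-o[2])/d[2]
def tri(views):
    A=[];b=[]
    for K,R,t,uv in views:
        d=R.T@np.linalg.inv(K)@np.array([uv[0],uv[1],1]);d/=np.linalg.norm(d);o=-R.T@t
        P=np.eye(3)-np.outer(d,d);A.append(P);b.append(P@o)
    X,_,_,_=np.linalg.lstsq(np.vstack(A),np.hstack(b),rcond=None)
    return X,[np.linalg.norm(P@X-q)*1000 for P,q in zip(A,b)]
def proj(K,R,t,X):
    p=K@(R@X+t);return p[:2]/p[2]
def fit(loc,w):
    loc=np.array(loc)[:,:2];w=np.array(w)[:,:2];a=loc.mean(0);b=w.mean(0)
    H=(loc-a).T@(w-b);th=np.arctan2(H[0,1]-H[1,0],H[0,0]+H[1,1])
    c,s=np.cos(th),np.sin(th);Q=np.array([[c,-s],[s,c]]);t=b-Q@a
    return th,t,((loc@Q.T+t)-w)*1000
E
python3 - <<'E'
from h import *
from bench import ctrl
o=ctrl.get_obs()
V={}
for n in ["scene","side","wrist"]:
    c=load(n);V[n]=(c["intrinsics"],*pose(c,o))
P={"scene":[(275,186.7),(342,206.7),(298.6,282.4),(219.4,253.7)],"side":[(238.7,193.9),(305.4,172.6),(393.5,229.3),(318.9,264.1)],"wrist":[(138,80),(427,73)]}
L=[(-.125,.185),(.125,.185),(.125,-.185),(-.125,-.185)]
la=[];wa=[]
for n in P:
    w=[plane(*V[n],uv,.095) for uv in P[n]];th,t,r=fit(L[:len(w)],w);print(n,np.round(w,4).tolist(),th,t,np.round(r,1).tolist());la+=L[:len(w)];wa+=w
th,t,r=fit(la,wa);print("ALL",th,t,np.round(r,1).tolist())
Q=np.array([[np.cos(th),-np.sin(th)],[np.sin(th),np.cos(th)]])
toS=lambda X:np.round(np.r_[Q.T@(X[:2]-t),X[2]]*1000,1)
for uv in [(256,223.3),(292,234.1),(301,223.3)]: print("rack scene",toS(plane(*V["scene"],uv,.145)))
for uv in [(309.3,211.3),(345.7,200.4),(293.5,201.1)]: print("rack side",toS(plane(*V["side"],uv,.145)))
X,e=tri([(*V["scene"],(297,177.6)),(*V["side"],(273.3,162.4))]);print("grip",toS(X),e,X)
X,e=tri([(*V["scene"],(297,177.6)),(*V["side"],(273.3,162.4)),(*V["wrist"],(251,132))]);print("grip3",toS(X),e)
E
```

```text
scene [[0.4767, 0.0907, 0.095], [0.7223, 0.0908, 0.095], [0.729, -0.2763, 0.095], [0.4852, -0.2826, 0.095]] 0.018339628952123193 [ 0.60330398 -0.09434915] [[-1.7, -2.3], [2.6, 2.1], [2.6, -0.8], [-3.5, 1.0]]
side [[0.4688, 0.0781, 0.095], [0.7176, 0.0848, 0.095], [0.7232, -0.2775, 0.095], [0.479, -0.2842, 0.095]] 0.02349082950591758 [ 0.59714805 -0.09967944] [[-0.9, 4.2], [0.1, 3.4], [3.2, -4.2], [-2.4, -3.3]]
wrist [[0.4704, 0.0893, 0.095], [0.7166, 0.0949, 0.095]] 0.02281635795002027 [ 0.59770531 -0.09281972] [[-1.9, -0.0], [1.9, 0.0]]
ALL 0.022738283891569087 [ 0.59971899 -0.09617544] [[-6.1, -4.7], [-1.8, 0.8], [-0.1, -2.0], [-6.3, -1.4], [1.8, 7.8], [2.9, 6.8], [5.7, -0.8], [-0.0, 0.2], [0.1, -3.4], [3.9, -3.3]]
rack scene [-59.3 -70.2 145. ]
rack scene [ 54.  -66.9 145. ]
rack scene [ 58.8 -11.2 145. ]
rack side [-59.1 -63.2 145. ]
rack side [ 53.  -73.4 145. ]
rack side [-63.8  -3.8 145. ]
grip [-24.1 151.1 183.1] [np.float64(1.1778100202499915), np.float64(1.1778100202501864)] [0.57222014 0.05433067 0.18307352]
grip3 [-25.2 151.3 183. ] [np.float64(1.4320927941385115), np.float64(1.7358529620721599), np.float64(1.9599280654932671)]
```

Shaker at about (0.600, -0.095) m, yaw 0.022 rad. The rack's -x face is at x ≈ -60 mm and in line with the bay. The grip at (-24, 151, 183) mm agrees with an upright handle and a drawn-back bolt. First I turn the tool 90° (jaws along shaker y, camera towards -x), shut it and go above the start of the push.

servo_tool(targets=[[-0.18,0,0,0,-8,17,-1],[-0.36,0,0,0,-16,34,-1],[-0.54,0,0,0,-24,51,-1],[-0.72,0,0,0,-32,68,-1],[-0.9,0,0,0,-40,85,-1],[-1.08,0,0,0,-48,102,-1],[-1.26,0,0,0,-56,120,-1],[-1.44,0,0,0,-60,135,-1]])

```text
time_s: 1.15
eef_pos: [0.514, -0.1354, 0.2303]
eef_rot: [0.705, 0.044, 0.706, -0.044]
wrist_force: [0.2, 0.3, -0.2]
opening: -0.001
```

servo_tool(targets=[[-0.147,0,0,10,0,0,-1],[-0.147,0,0,20,0,0,-1],[-0.147,0,0,30,0,0,-1],[-0.147,0,0,40,0,0,-1],[-0.147,0,0,40,0,0,-1],[-0.147,0,0,40,0,0,-1],[-0.147,0,0,40,0,0,-1],[-0.147,0,0,40,0,0,-1]])

```text
time_s: 2.15
eef_pos: [0.5142, -0.1355, 0.1907]
eef_rot: [0.707, -0.008, 0.708, 0.008]
wrist_force: [-0.6, 0.2, -0.7]
opening: 0.003
```

```bash
cat > snap.py <<'E'
import sys
from h import *
from bench import ctrl
tag=sys.argv[1]; th,t=0.0225,np.array([.5995,-.0955])
o=ctrl.get_obs(); Q=np.array([[np.cos(th),-np.sin(th)],[np.sin(th),np.cos(th)]])
print("t",round(o["time_s"],2),"tcp shaker mm",np.round(np.r_[Q.T@(o["eef_pos"][:2]-t),o["eef_pos"][2]]*1000,1),"F",np.round(o["wrist_force"],1),"open",round(o["opening"],2))
np.savez(f"obs{tag}.npz",eef_pos=o["eef_pos"],eef_rot=o["eef_rot"])
for n in sys.argv[2:]:
    c=ctrl.camera(n);np.savez(f"{n}{tag}.npz",**c);im=c["pixels"]
    if n=="scene": im=cv2.resize(im[140:295,205:365],None,fx=3.8,fy=3.8,interpolation=3)
    if n=="side": im=cv2.resize(im[110:275,225:395],None,fx=3.6,fy=3.6,interpolation=3)
    cv2.imwrite(f"pics/{n}{tag}.png",im)
E
python3 snap.py 1 wrist side
```

```text
t 2.15 tcp shaker mm [-86.2 -38.1 190.7] F [-0.6  0.2 -0.7] open 0.0
```

View pics/wrist1.png

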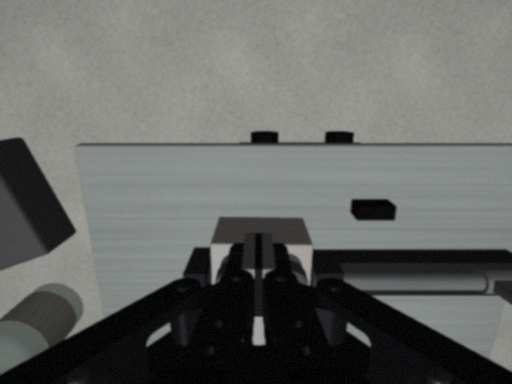

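View pics/side1.png

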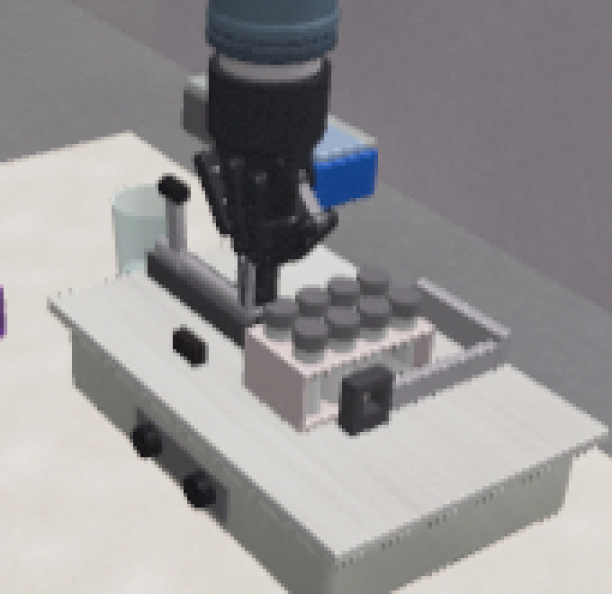

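Run:
```python
from h import *
c=load("wrist","1");o=load("obs","1");V=(c["intrinsics"],*pose(c,o))
th,t=0.0225,np.array([.5995,-.0955]);Q=np.array([[np.cos(th),-np.sin(th)],[np.sin(th),np.cos(th)]])
toS=lambda X:np.round(np.r_[Q.T@(X[:2]-t),X[2]]*1000,1)
for n,uv,z in [("corner -x-y",(77,144),.095),("edge",(500,143),.095),("rack bl",(217,218),.095),("rack br",(304,218),.095),("rack tl",(212,246),.145),("rack tr",(311,246),.145),("keeper top L",(190,249),.137),("cradle -x edge top",(490,249),.118)]:
    print(n,toS(plane(*V,uv,z)))
```

```text
corner -x-y [-127.6 -178.6   95. ]
edge [-128.2  150.2   95. ]
rack bl [-65.8 -72.2  95. ]
rack br [-65.7   0.6  95. ]
rack tl [-65.3 -69.2 145. ]
rack tr [-65.3  -1.8 145. ]
keeper top L [-58.9 -86.2 137. ]
cradle -x edge top [-48.9 143.1 118. ]
```

Wrist view: rack foot edge at row 218, columns 217 to 304; platform edge at row 143; keeper and cradle edges at row 249. They move my origin to about (0.597, -0.092). The rack face is then at x ≈ -63 and its middle at y ≈ -39.5. I descend in front of it.

servo_tool(targets=[[0,0,0,15,2,-3,-1],[0,0,0,30,2,-3,-1],[0,0,0,45,2,-3,-1],[0,0,0,60,2,-3,-1],[0,0,0,73,2,-3,-1],[0,0,0,73,2,-3,-1],[0,0,0,73,2,2,-1],[0,0,0,73,2,6,-1]])

```text
time_s: 3.25
eef_pos: [0.5209, -0.1336, 0.1184]
eef_rot: [0.707, -0.008, 0.707, 0.008]
wrist_force: [-0.3, 0.2, -0.1]
opening: -0.002
```

servo_tool(targets=[[0,0,0,0,0,6,-1],[0,0,0,0,0,12,-1],[0,0,0,0,0,18,-1],[0,0,0,0,0,24,-1],[0,0,0,0,0,30,-1],[0,0,0,0,0,36,-1],[0,0,0,0,0,42,-1],[0,0,0,0,0,44,-1]])

```text
time_s: 4.25
eef_pos: [0.565, -0.1327, 0.1185]
eef_rot: [0.707, -0.008, 0.707, 0.008]
wrist_force: [-6.6, -0.6, 5.0]
opening: -0.0
```

```bash
sed -i 's/\[.5995,-.0955\]/[.597,-.092]/' snap.py; python3 snap.py 2 wrist side scene
```

```text
t 4.25 tcp shaker mm [-32.9 -40.  118.5] F [-6.6 -0.6  5. ] open -0.0
```

View pics/side2.png

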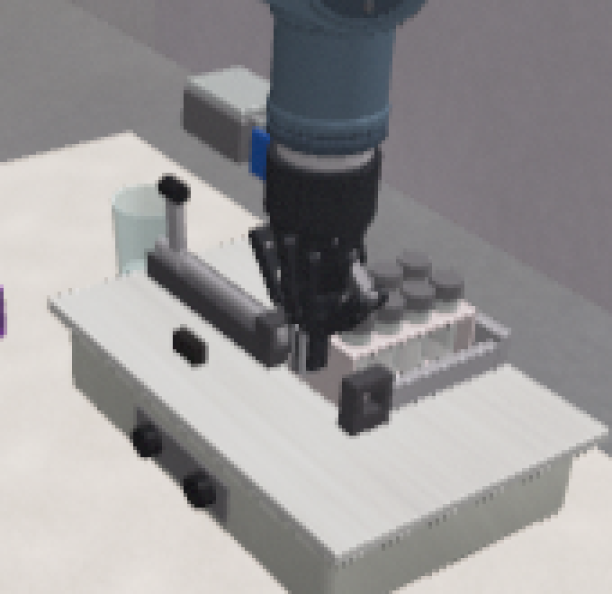

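View pics/scene2.png

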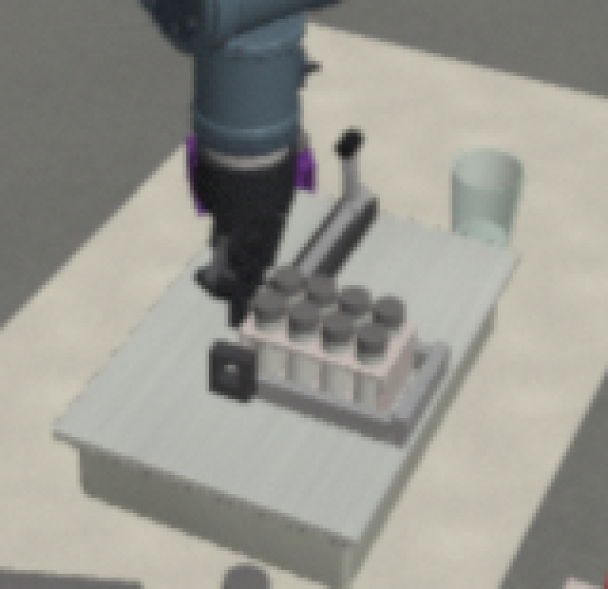

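View pics/wrist2.png

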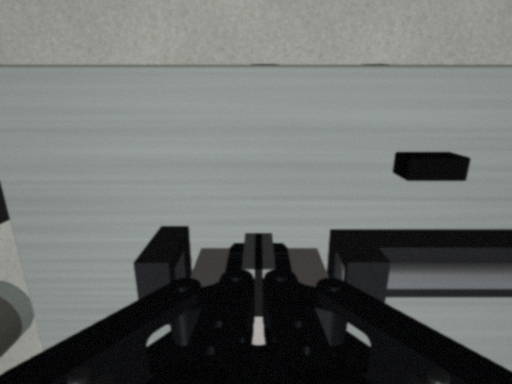

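Rack is straight between keeper and strap in the wrist view (columns 192 to 326, foot row 250). Remaining travel is about 12 mm, so I push on gently.

servo_tool(targets=[[0,0,0,0,0,2,-1],[0,0,0,0,0,4,-1],[0,0,0,0,0,6,-1],[0,0,0,0,0,7,-1],[0,0,0,0,0,8,-1],[0,0,0,0,0,9,-1],[0,0,0,0,0,9,-1],[0,0,0,0,0,9,-1]])

```text
time_s: 5.4
eef_pos: [0.5742, -0.1325, 0.1185]
eef_rot: [0.707, -0.008, 0.707, 0.008]
wrist_force: [-3.8, 0.5, 2.0]
opening: -0.003
```

servo_tool(targets=[[0,0,0,0,0,0.5,-1],[0,0,0,0,0,1,-1],[0,0,0,0,0,1.5,-1],[0,0,0,0,0,2,-1],[0,0,0,0,0,2.5,-1],[0,0,0,0,0,3,-1],[0,0,0,0,0,3,-1],[0,0,0,0,0,3,-1]])

```text
time_s: 6.4
eef_pos: [0.5771, -0.1324, 0.1185]
eef_rot: [0.707, -0.008, 0.707, 0.008]
wrist_force: [-5.1, -0.4, 3.5]
opening: 0.001
```

servo_tool(targets=[[0,0,0,0,0,0.5,-1],[0,0,0,0,0,1,-1],[0,0,0,0,0,1.5,-1],[0,0,0,0,0,2,-1],[0,0,0,0,0,2,-1],[0,0,0,0,0,2,-1],[0,0,0,0,0,2,-1],[0,0,0,0,0,2,-1]])

```text
time_s: 7.4
eef_pos: [0.5782, -0.1324, 0.1185]
eef_rot: [0.706, -0.008, 0.708, 0.008]
wrist_force: [-8.4, 0.2, 4.7]
opening: -0.002
```

```bash
python3 snap.py 3 wrist side scene
```

```text
t 7.4 tcp shaker mm [-19.7 -39.9 118.5] F [-8.4  0.2  4.7] open -0.0
```

View pics/scene3.png

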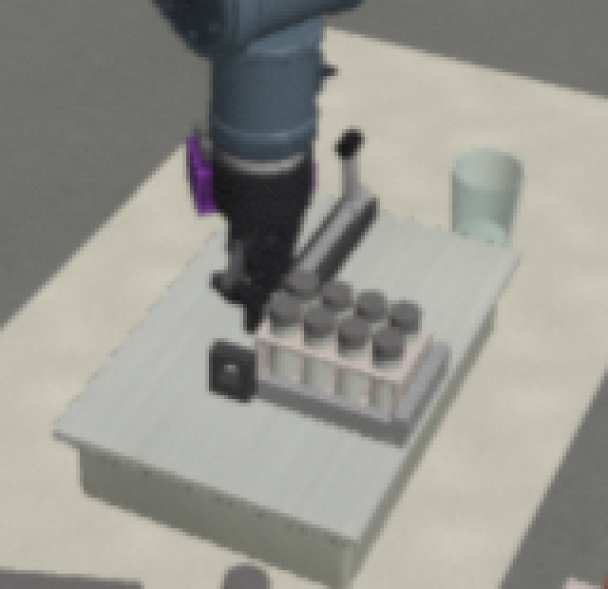

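View pics/side3.png

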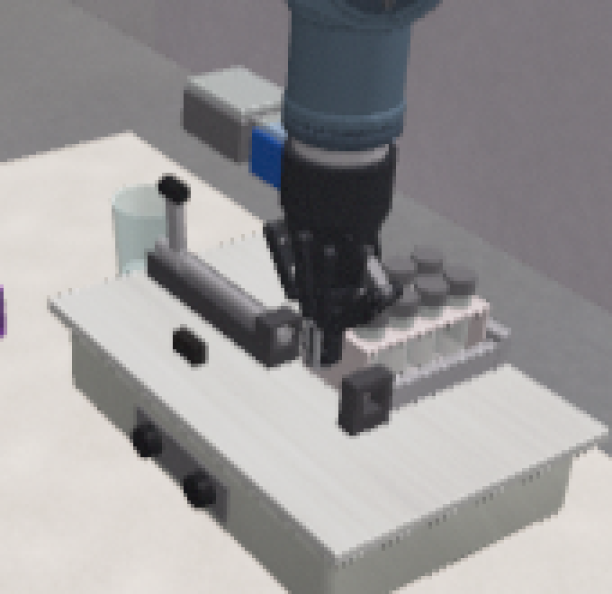

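servo_tool(targets=[[0,0,0,0,0,1,-1],[0,0,0,0,0,2,-1],[0,0,0,0,0,2.5,-1],[0,0,0,0,0,3,-1],[0,0,0,0,0,3,-1],[0,0,0,0,0,3,-1],[0,0,0,0,0,3,-1],[0,0,0,0,0,3,-1]])

```text
time_s: 8.55
eef_pos: [0.5781, -0.1323, 0.1185]
eef_rot: [0.704, -0.008, 0.71, 0.008]
wrist_force: [-19.8, -0.0, 13.6]
opening: -0.002
```

The arm has stalled at the stop: no advance and 20 N. I back off and rise.

servo_tool(targets=[[0,0,0,0,0,-8,-1],[0,0,0,0,0,-16,-1],[0,0,0,0,0,-25,-1],[0,0,0,-20,0,-30,-1],[0,0,0,-50,0,-35,-1],[0,0,0,-80,0,-40,-1],[0,0,0,-110,0,-40,-1],[0,0,0,-130,0,-40,-1]])

```text
time_s: 9.55
eef_pos: [0.54, -0.1336, 0.2524]
eef_rot: [0.705, -0.008, 0.709, 0.007]
wrist_force: [-0.2, 0.7, -0.3]
opening: 0.0
```

servo_tool(targets=[[0,0,0,0,25,6,0],[0,0,0,0,50,12,1],[0,0,0,0,75,18,1],[0,0,0,0,100,24,1],[0,0,0,0,125,30,1],[0,0,0,0,150,35,1],[0,0,0,0,170,35,1],[0,0,0,0,186,35,1]])

```text
time_s: 10.55
eef_pos: [0.5709, 0.0541, 0.2528]
eef_rot: [0.706, -0.009, 0.708, 0.007]
wrist_force: [0.7, -0.3, 0.0]
opening: 1.001
```

```bash
python3 snap.py 4 wrist side scene
```

```text
t 10.55 tcp shaker mm [-22.8 146.6 252.8] F [ 0.7 -0.3  0. ] open 1.0
```

View pics/wrist4.png

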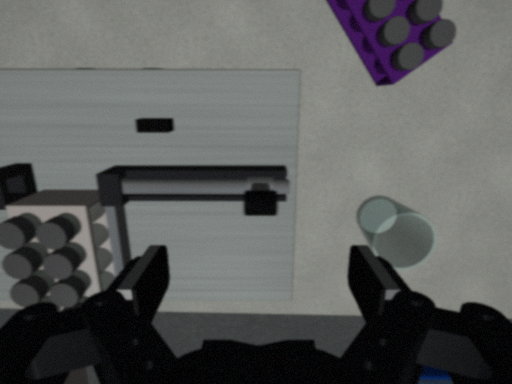

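View pics/side4.png

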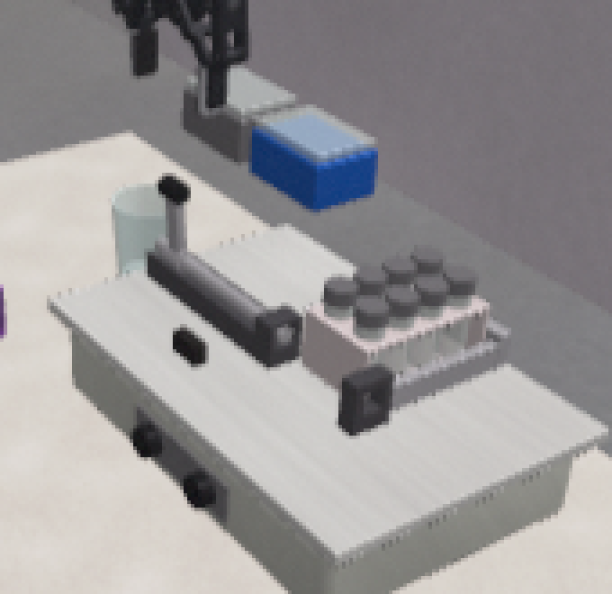

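View pics/scene4.png

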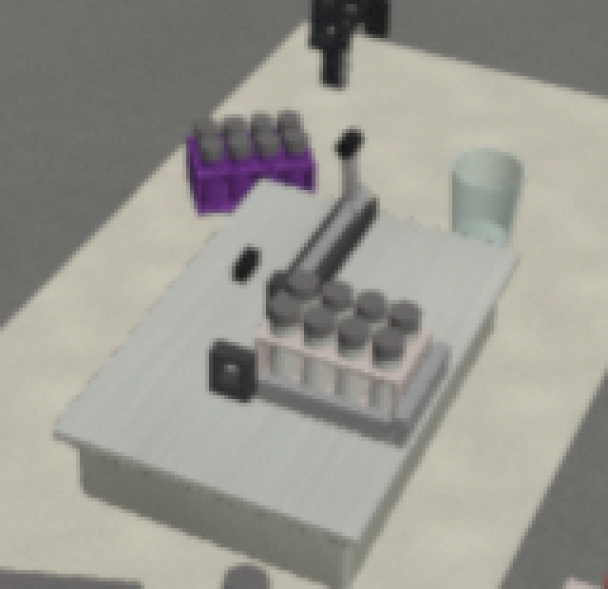

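Run:
```python
from h import *
o=load("obs","4");V={}
for n in ["scene","side","wrist"]:
    c=load(n,"4");V[n]=(c["intrinsics"],*pose(c,o))
th,t=0.0225,np.array([.597,-.092]);Q=np.array([[np.cos(th),-np.sin(th)],[np.sin(th),np.cos(th)]])
toS=lambda X:np.round(np.r_[Q.T@(X[:2]-t),X[2]]*1000,1)
X,e=tri([(*V["scene"],(296.8,177.6)),(*V["side"],(273.3,162.5)),(*V["wrist"],(261,203))]);print(X,toS(X),e)
for n,uv,z in [("corner -x+y",(300,70),.095),("edge-x",(20,70),.095),("cradle end",(286,197),.118),("cradle -x bottom",(200,167),.095),("strap -x",(110,168),.095),("rest L",(137,132),.095),("rest R",(173,132),.095),("rackface bot L",(38,191),.095),("rackface bot R",(104,191),.095),("keeper",(30,165),.095),("grip L",(246,203),.183),("grip R",(277,203),.183),("rod end",(289,187),.120)]: print(n,toS(plane(*V["wrist"],uv,z)))
for uv in [(205+256/3.8,140+335/3.8),(205+400/3.8,140+378/3.8)]: print("scene rack top",toS(plane(*V["scene"],uv,.145)))
```

```text
[0.57102599 0.05560228 0.18192818] [-22.6 148.1 181.9] [np.float64(1.1947247591668482), np.float64(2.2186502395193815), np.float64(1.7740882520944292)]
corner -x+y [-123.3  185.    95. ]
edge-x [-123.3  -71.9   95. ]
cradle end [ -8.5 173.2 118. ]
cradle -x bottom [-32.6  88.4  95. ]
strap -x [-31.5  -2.   95. ]
rest L [-67.2  29.2  95. ]
rest R [-67.2  64.1  95. ]
rackface bot L [ -7.4 -79.3  95. ]
rackface bot R [ -7.4 -11.5  95. ]
keeper [-34.6 -81.7  95. ]
grip L [-24.7 137.9 183. ]
grip R [-24.7 160.6 183. ]
rod end [-19.  175.6 120. ]
scene rack top [ -4.3 -72.7 145. ]
scene rack top [111.3 -69.1 145. ]
```

The rack is home: its face reads -7.4 to -9.4 mm and is straight. The grip is at (-23, 149, 182) mm, centred between the jaws with 2 mm to correct. I descend and grasp it along y.

servo_tool(targets=[[0,0,0,18,2,0,1],[0,0,0,36,2,0,1],[0,0,0,54,2,0,1],[0,0,0,72,2,0,1],[0,0,0,88,2,0,1],[0,0,0,88,2,0,1],[0,0,0,88,2,0,1],[0,0,0,88,2,0,1]])

```text
time_s: 11.7
eef_pos: [0.571, 0.0554, 0.1652]
eef_rot: [0.706, -0.009, 0.708, 0.008]
wrist_force: [0.3, 1.2, -0.3]
opening: 1.002
```

servo_tool(targets=[[0,0,0,0,0,0,0],[0,0,0,0,0,0,-0.2],[0,0,0,0,0,0,-0.3],[0,0,0,0,0,0,-0.4],[0,0,0,0,0,0,-0.5],[0,0,0,0,0,0,-0.6],[0,0,0,0,0,0,-0.7],[0,0,0,0,0,0,-0.7]])

```text
time_s: 12.7
eef_pos: [0.5712, 0.0552, 0.1655]
eef_rot: [0.706, -0.009, 0.708, 0.007]
wrist_force: [-0.7, -1.4, 4.2]
opening: 0.268
```

```bash
python3 snap.py 5 wrist side
```

```text
t 12.7 tcp shaker mm [-22.5 147.8 165.5] F [-0.7 -1.4  4.2] open 0.27
```

View pics/wrist5.png

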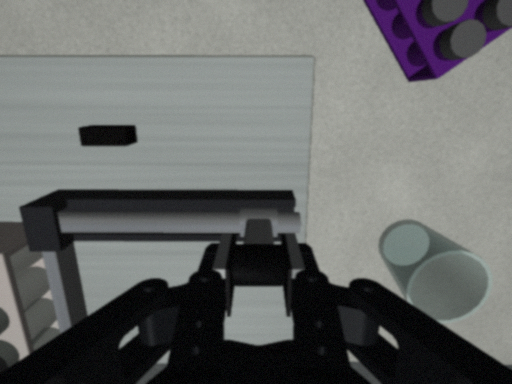

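View pics/side5.png

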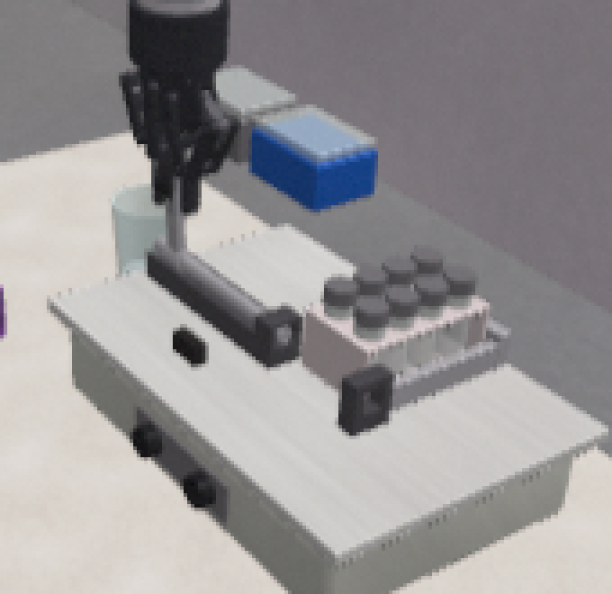

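The grip is held, with an opening of 23 mm against the expected 24. I slide towards -y, handle kept upright.

servo_tool(targets=[[0,0,0,0,-3,1,-0.7],[0,0,0,0,-10,2,-0.7],[0,0,0,0,-18,2,-0.7],[0,0,0,0,-26,2,-0.7],[0,0,0,0,-34,2,-0.7],[0,0,0,0,-42,2,-0.7],[0,0,0,0,-50,2,-0.7],[0,0,0,0,-55,2,-0.7]])

```text
time_s: 13.8
eef_pos: [0.5734, 0.0009, 0.1656]
eef_rot: [0.705, -0.009, 0.709, 0.008]
wrist_force: [-5.5, 0.8, 7.1]
opening: 0.271
```

servo_tool(targets=[[0,0,0,0,-5,0,-0.7],[0,0,0,0,-11,0,-0.7],[0,0,0,0,-17,0,-0.7],[0,0,0,0,-23,0,-0.7],[0,0,0,0,-29,0,-0.7],[0,0,0,0,-34,0,-0.7],[0,0,0,0,-37,0,-0.7],[0,0,0,0,-38,0,-0.7]])

```text
time_s: 14.8
eef_pos: [0.5738, -0.0365, 0.1656]
eef_rot: [0.705, -0.008, 0.709, 0.009]
wrist_force: [-3.2, 2.1, 5.5]
opening: 0.266
```

```bash
python3 snap.py 6 wrist side scene
```

```text
t 14.8 tcp shaker mm [-22.   56.1 165.6] F [-3.2  2.1  5.5] open 0.27
```

View pics/wrist6.png

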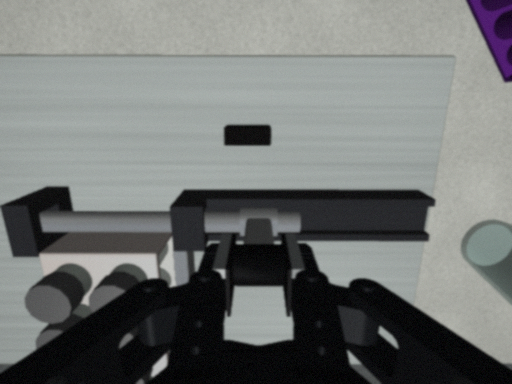

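View pics/side6.png

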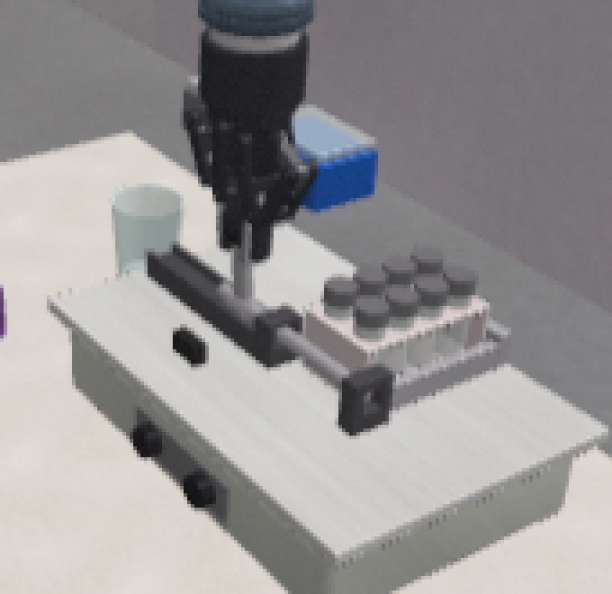

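The tip is at the keeper (wrist (42,220)), with about 6 mm to go. I continue until the force rises.

servo_tool(targets=[[0,0,0,0,-1,0,-0.7],[0,0,0,0,-2,0,-0.7],[0,0,0,0,-3,0,-0.7],[0,0,0,0,-4,0,-0.7],[0,0,0,0,-5,0,-0.7],[0,0,0,0,-6,0,-0.7],[0,0,0,0,-7,0,-0.7],[0,0,0,0,-7,0,-0.7]])

```text
time_s: 15.95
eef_pos: [0.5738, -0.0432, 0.1656]
eef_rot: [0.705, -0.008, 0.709, 0.009]
wrist_force: [-2.1, 1.5, 5.3]
opening: 0.268
```

servo_tool(targets=[[0,0,0,0,-0.5,0,-0.7],[0,0,0,0,-1,0,-0.7],[0,0,0,0,-1.5,0,-0.7],[0,0,0,0,-2,0,-0.7],[0,0,0,0,-2.5,0,-0.7],[0,0,0,0,-3,0,-0.7],[0,0,0,0,-3,0,-0.7],[0,0,0,0,-3,0,-0.7]])

```text
time_s: 16.95
eef_pos: [0.5737, -0.0438, 0.1655]
eef_rot: [0.705, -0.007, 0.709, 0.01]
wrist_force: [-1.7, 9.8, 6.4]
opening: 0.266
```

servo_tool(targets=[[0,0,0,0,-1,0,-0.7],[0,0,0,0,-2,0,-0.7],[0,0,0,0,-3,0,-0.7],[0,0,0,0,-4,0,-0.7],[0,0,0,0,-4,0,-0.7],[0,0,0,0,-4,0,-0.7],[0,0,0,0,-4,0,-0.7],[0,0,0,0,-4,0,-0.7]])

```text
time_s: 17.95
eef_pos: [0.5737, -0.044, 0.1655]
eef_rot: [0.705, -0.005, 0.709, 0.013]
wrist_force: [-1.9, 15.0, 7.5]
opening: 0.267
```

```bash
python3 snap.py 7 wrist side
```

```text
t 17.95 tcp shaker mm [-22.2  48.5 165.5] F [-1.9 15.   7.5] open 0.27
```

View pics/wrist7.png

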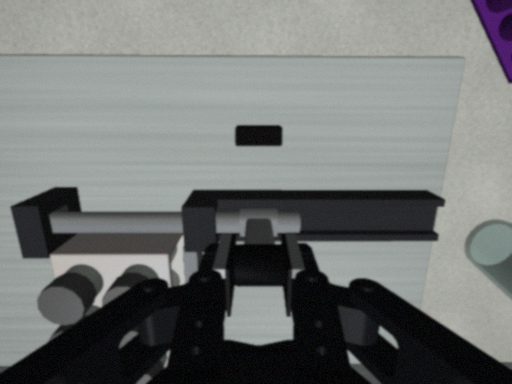

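The bolt stalled at y ≈ 49 mm with 15 N, so it is home: it travelled about 99 mm and the rod is in the keeper. I release, rise, and shift to the handle's +x side with shut fingers.

servo_tool(targets=[[0,0,0,0,0,0,0],[0,0,0,0,0,0,0.5],[0,0,0,0,0,0,0.5],[0,0,0,0,0,0,0.5],[0,0,0,-15,0,0,0.5],[0,0,0,-30,0,0,0.5],[0,0,0,-45,0,0,0.5],[0,0,0,-60,0,0,0.5]])

```text
time_s: 19.05
eef_pos: [0.5744, -0.0447, 0.2272]
eef_rot: [0.705, -0.005, 0.709, 0.013]
wrist_force: [-0.5, 0.2, -0.0]
opening: 0.747
```

servo_tool(targets=[[0,0,0,0,0,8,0],[0,0,0,0,0,16,-1],[0,0,0,0,0,24,-1],[0,0,0,0,0,32,-1],[0,0,0,0,0,32,-1],[0,0,0,0,0,32,-1],[0,0,0,0,0,32,-1],[0,0,0,0,0,32,-1]])

```text
time_s: 20.05
eef_pos: [0.6063, -0.0439, 0.2271]
eef_rot: [0.705, -0.005, 0.709, 0.013]
wrist_force: [0.1, 1.1, 0.1]
opening: -0.002
```

```bash
python3 snap.py 8 wrist side scene
```

```text
t 20.05 tcp shaker mm [ 10.4  47.8 227.1] F [0.1 1.1 0.1] open -0.0
```

View pics/wrist8.png

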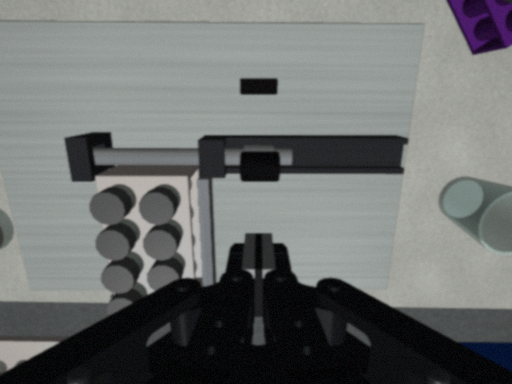

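View pics/scene8.png

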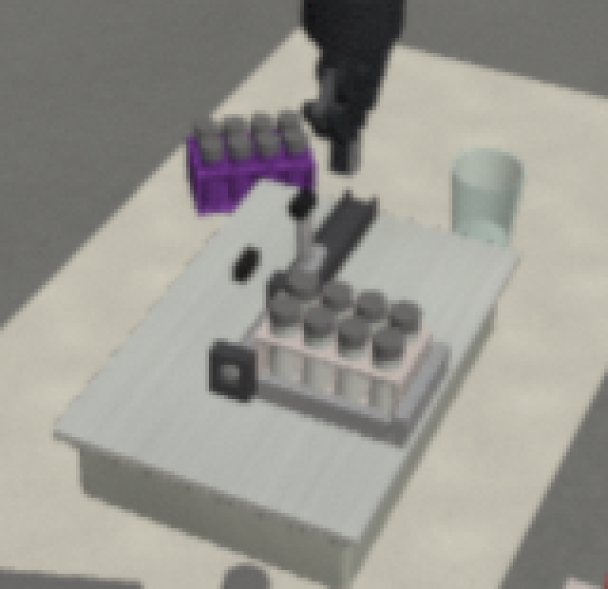

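Handle (wrist (261,165)) lines up with the rest (258,86), the rod is in the keeper and the rack is straight. I lower behind the handle, then sweep towards -x.

servo_tool(targets=[[0,0,0,15,1,0,-1],[0,0,0,30,2,0,-1],[0,0,0,45,2,0,-1],[0,0,0,58,2,0,-1],[0,0,0,58,2,-4,-1],[0,0,0,58,2,-8,-1],[0,0,0,58,2,-14,-1],[0,0,0,58,2,-20,-1]])

```text
time_s: 21.2
eef_pos: [0.5861, -0.042, 0.1701]
eef_rot: [0.706, -0.005, 0.708, 0.013]
wrist_force: [1.2, -0.7, -0.1]
opening: -0.004
```

servo_tool(targets=[[0,0,0,0,0,-7,-1],[0,0,0,0,0,-14,-1],[0,0,0,0,0,-21,-1],[0,0,0,1,0,-28,-1],[0,0,0,2,0,-35,-1],[0,0,0,3,0,-42,-1],[0,0,0,4,0,-49,-1],[0,0,0,5,0,-54,-1]])

```text
time_s: 22.2
eef_pos: [0.5316, -0.0433, 0.1653]
eef_rot: [0.706, -0.005, 0.709, 0.013]
wrist_force: [0.4, 0.7, 0.3]
opening: -0.003
```

```bash
python3 snap.py 9 wrist side scene
```

```text
t 22.2 tcp shaker mm [-64.3  50.2 165.3] F [0.4 0.7 0.3] open -0.0
```

View pics/wrist9.png

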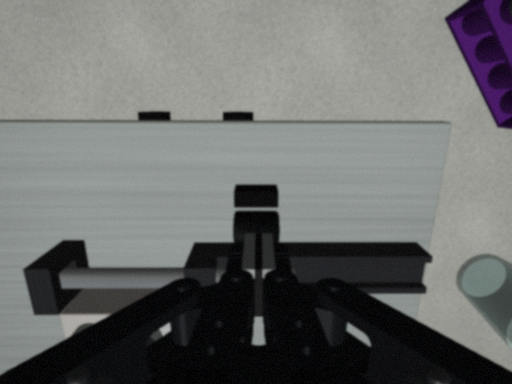

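View pics/side9.png

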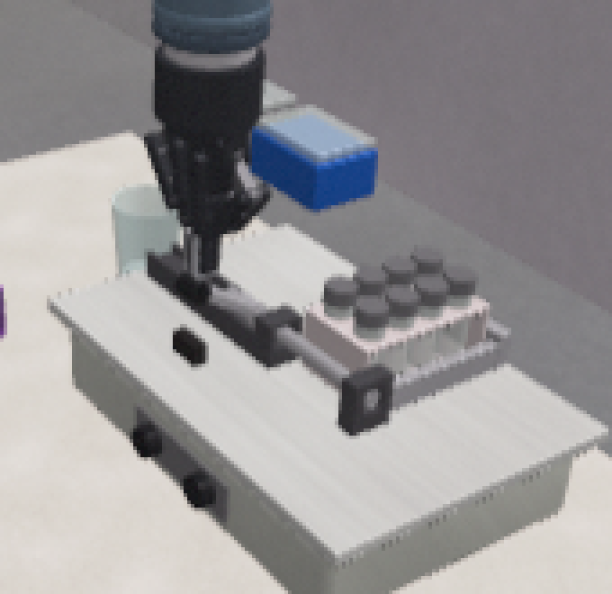

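The handle is about 60° down, its grip just ahead of the fingers at wrist (257,222). I move over it and press down.

servo_tool(targets=[[0,0,0,0,0,-6,-1],[0,0,0,0,0,-11,-1],[0,0,0,5,0,-12,-1],[0,0,0,10,0,-12,-1],[0,0,0,14,0,-12,-1],[0,0,0,18,0,-12,-1],[0,0,0,21,0,-12,-1],[0,0,0,22,0,-12,-1]])

```text
time_s: 23.35
eef_pos: [0.5196, -0.0433, 0.143]
eef_rot: [0.705, -0.005, 0.709, 0.013]
wrist_force: [-0.8, 0.7, 0.3]
opening: -0.004
```

servo_tool(targets=[[0,0,0,1,0,0,-1],[0,0,0,2,0,0,-1],[0,0,0,3,0,0,-1],[0,0,0,4,0,0,-1],[0,0,0,4,0,0,-1],[0,0,0,4,0,0,-1],[0,0,0,4,0,0,-1],[0,0,0,4,0,0,-1]])

```text
time_s: 24.35
eef_pos: [0.5198, -0.0434, 0.14]
eef_rot: [0.706, -0.006, 0.709, 0.013]
wrist_force: [-3.2, 0.4, 7.6]
opening: 0.003
```

servo_tool(targets=[[0,0,0,1,0,0,-1],[0,0,0,2,0,0,-1],[0,0,0,3,0,0,-1],[0,0,0,3,0,0,-1],[0,0,0,3,0,0,-1],[0,0,0,3,0,0,-1],[0,0,0,3,0,0,-1],[0,0,0,3,0,0,-1]])

```text
time_s: 25.35
eef_pos: [0.5198, -0.0434, 0.1395]
eef_rot: [0.706, -0.006, 0.709, 0.013]
wrist_force: [-9.2, 1.2, 20.1]
opening: 0.002
```

servo_tool(targets=[[0,0,0,-10,0,0,-1],[0,0,0,-30,0,0,-1],[0,0,0,-55,0,0,-1],[0,0,0,-80,0,0,-1],[0,0,0,-110,0,0,-1],[0,0,0,-140,0,0,-1],[0,0,0,-160,0,0,-1],[0,0,0,-160,0,0,-1]])

```text
time_s: 26.35
eef_pos: [0.5215, -0.0452, 0.3013]
eef_rot: [0.707, -0.006, 0.707, 0.012]
wrist_force: [-0.7, 0.6, -0.3]
opening: 0.0
```

```bash
python3 snap.py 10 wrist side scene
```

```text
t 26.35 tcp shaker mm [-74.4  48.5 301.3] F [-0.7  0.6 -0.3] open 0.0
```

View pics/wrist10.png

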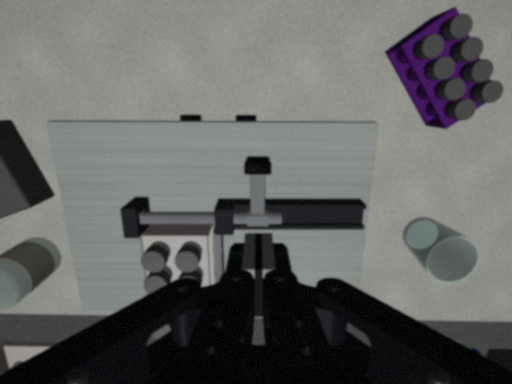

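View pics/side10.png

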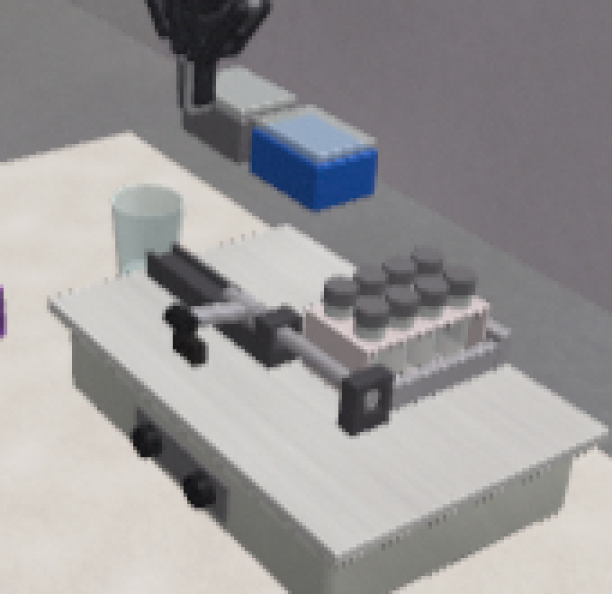

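View pics/scene10.png

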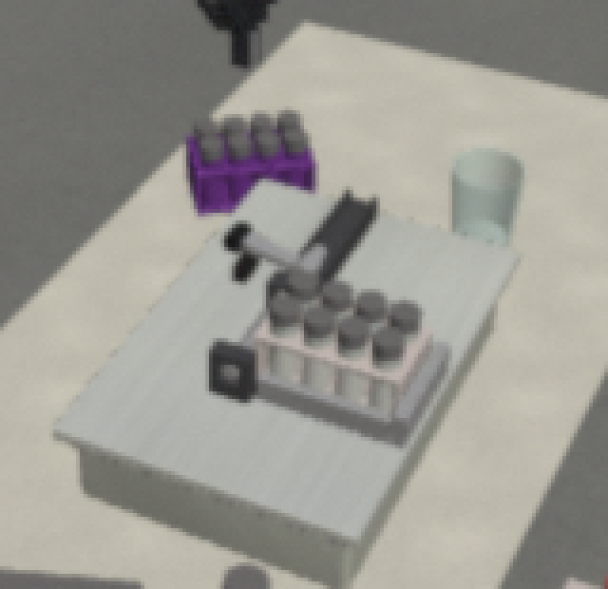

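Run:
```python
from h import *
o=load("obs","10");V={}
for n in ["scene","side","wrist"]:
    c=load(n,"10");V[n]=(c["intrinsics"],*pose(c,o))
th,t=0.0225,np.array([.597,-.092]);Q=np.array([[np.cos(th),-np.sin(th)],[np.sin(th),np.cos(th)]])
toS=lambda X:np.round(np.r_[Q.T@(X[:2]-t),X[2]]*1000,1)
X,e=tri([(*V["scene"],(205+238/3.8,140+236/3.8)),(*V["side"],(225+183/3.6,110+317/3.6)),(*V["wrist"],(258,165))]);print("grip",toS(X),np.round(e,1))
for n,uv,z in [("grip",(258,165),.131),("rod +y end",(282,219),.120),("cradle +y end",(366,222),.118),("keeper mouth",(148,217),.130),("rack foot",(180,228),.095),("platform -x",(200,121),.095),("rackL",(141,228),.095),("rackR",(216,228),.095)]: print(n,toS(plane(*V["wrist"],uv,z)))
# bystanders unchanged?
for n in ["scene","side"]:
    a=load(n,"0")["pixels"];b=load(n,"10")["pixels"];d=cv2.GaussianBlur(cv2.absdiff(a,b),(5,5),0).max(2)>30
    k,_,s,_=cv2.connectedComponentsWithStats(d.astype(np.uint8));print(n,[list(map(int,q)) for q in s[1:] if q[4]>15])
```

```text
grip [-80.1  49.4 130.5] [1.2 2.4 2.9]
grip [-83.1  50.  131. ]
rod +y end [-18.3  77.6 120. ]
cradle +y end [-13.8 174.6 118. ]
keeper mouth [-24.6 -70.4 130. ]
rack foot [  3.9 -45.6  95. ]
platform -x [-125.1  -14.4   95. ]
rackL [  3.9 -93.5  95. ]
rackR [ 3.9 -1.3 95. ]
scene [[159, 0, 16, 34, 215], [185, 0, 21, 18, 172], [229, 0, 6, 5, 18], [214, 6, 23, 10, 100], [227, 12, 54, 18, 458], [213, 20, 27, 19, 204], [283, 31, 6, 6, 19], [241, 32, 20, 16, 130], [260, 33, 32, 18, 343], [216, 45, 14, 13, 85], [256, 54, 69, 122, 4976], [234, 62, 22, 16, 98], [173, 67, 3, 14, 34], [191, 95, 26, 19, 122], [107, 102, 8, 6, 16], [164, 112, 26, 11, 87], [289, 173, 12, 33, 189], [258, 198, 22, 28, 355], [293, 216, 23, 21, 313], [255, 225, 8, 7, 40], [300, 239, 12, 8, 67]]
side [[0, 0, 16, 69, 395], [142, 0, 123, 46, 1958], [271, 0, 43, 16, 321], [260, 11, 60, 144, 3382], [12, 72, 13, 55, 289], [80, 79, 21, 97, 899], [34, 123, 13, 11, 56], [63, 123, 20, 17, 81], [26, 127, 5, 8, 22], [268, 158, 21, 33, 223], [39, 177, 25, 13, 65], [0, 178, 4, 8, 23], [41, 182, 13, 8, 34], [333, 182, 28, 27, 291], [292, 189, 35, 41, 803], [270, 193, 23, 10, 166], [0, 215, 23, 18, 104]]
```

```bash
python3 -c "
from bench import ctrl
print(ctrl.hand_in())"
```

```text
the job is handed in; nothing more can be done
None
```

The job is done and handed in at about 26.5 s of the 58 s allowed. No verdict was reported.

- **Rack:** I pushed it in with shut fingers until it stalled at the end stop at 20 N. After I backed off, its -x face measured about -7 to -9 mm against the nominal -10 mm. It was straight and upright.
- **Bolt:** I gripped the handle and slid the bolt about 99 mm, until it stalled at 15 N with the rod in the keeper.
- **Handle:** I folded it towards the front and pressed it down until it stalled at 20 N. By the wrist view the grip is at (-83, 50, 131) mm, where a fully folded handle (1.4 rad) on a home bolt should be. Across all three views it comes out at (-80, 49, 130) mm.
- **Bystanders:** Comparing the scene and side views from start and end, nothing changed at the bottle, beaker, grey box or purple racks. The arm ended clear of everything, with near-zero force.

**Checks that disagreed:**
- **Shaker pose:** the first estimates from the three cameras differed by up to about 7 mm, so I settled the frame with the wrist view.
- **Last rack measurement:** in the final wrist picture the rod hides the foot of the rack, so that rack reading (+4 mm) was unusable. The rack result rests on the earlier reading, the stall at the stop, and the final side and scene views, where it looks unmoved.
- **Rod end:** its readings were a few mm off nominal (77.6 mm at the end), so I relied on the handle position and the stall to judge the bolt home.

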